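Shut the contact grill and switch it on to preheat

TASK

Get the contact grill ready to preheat, using only the closed fingertips and gripping nothing: push its raised top plate all the way down shut, then press the outer end (away from the plates) of the narrow heat rocker fully down to set it to high, and last press the outer end of the wide mains rocker fully down to switch on. Leave the round timer key alone, do not disturb the things standing around, and finish with the hand clear.

Things in the scene. Friction and masses are not known exactly. Their poses are not given: they have to be found in the camera images.
- grill: Fixed contact grill of brushed steel, 375 deep (x) x 290 wide (y). Origin: centre of its footprint, on the table; x from hinge (back) to control deck (front, away from the robot within 25 deg), z up. Deck: x 100 to 205, 85 above the table. On it, at x = 160, y = -80, 0, +80: wide rocker (mains), narrow rocker (heat), round key (timer), all black, in changing order.
- plate_top (a point): Spot on the flat upper face of the hinged top plate (steel slab 210 x 270 x 45 mm), mid-width, 30 mm behind its front edge. Its z axis is square to the face, so it leans by the opening angle: 0 = shut, 0.3 to 0.62 rad at the start. Hinge axis: along the grill's y at x = -150, z = 110 mm (grill frame); spot 205 mm from it along the plate, 30 mm above; when shut at x = 55, y = 0, z = 140.
- heat (a joint): Angle of the narrow heat rocker, rad: 0 = low (inner end, next to the plates, is down), 0.32 = high (outer end is down). Snaps over past the middle and stays; starts at 0. About 3 to 5 N on the outer end tips it.
- heat_end (a point): Spot on the upper face of the outer half of the narrow black heat rocker, 14 mm from its pivot towards the grill's +x (edge at 20 mm); moves with it. The rocker is 40 mm long (x) and 20 mm wide, with a shallow V top; pivot across, at x = 160 mm. At the start the outer half slopes up outwards to 12 mm above the deck; fully pressed it is level, 6 mm above the deck (91 mm above the table).
- mains (a joint): Angle of the wide mains rocker, rad: 0 = off (inner end down), 0.32 = on (outer end down). Snaps over and stays; starts at 0. Works like the heat rocker.
- mains_end (a point): The same point on the mains rocker, which is 40 mm long and 36 mm wide and otherwise like the heat rocker.
- timer (a joint): Travel of the round timer key, m: 0 = up, 0.005 = fully pressed. Springs back. Not to be pressed.
- timer_top (a point): Centre of the top of the round black timer key, 24 mm across, 11 mm above the deck.
- tin: Closed aluminium spice tin with a hinged lid, 53 x 68 x 87 mm high, loose, in front of the grill's deck. Origin: centre of its underside. To be left standing.
- mill: Turned dark wooden pepper mill, 54 mm across, 158 mm high, loose, beside the grill on its -y side. Origin: centre of its underside. To be left standing.
- shaker: Glass salt shaker with a steel top, 42 mm across, 84 mm high, loose, beside the deck on the +y side. Origin: centre of its underside. To be left standing.
- ramekin: White ceramic ramekin, 86 mm across, 45 mm high, loose, beside the grill on the +y side. Origin: centre of its underside. To be left alone.
- spatula: Metal-bladed spatula, 260 mm long, lying on the -y side beyond the mill, its handle to its own -x. Origin: its middle, on the table. To be left alone.
- jar: Glass jar with a steel screw cap, 72 mm across, 110 mm high, loose, on the +y side beyond the ramekin. Origin: centre of its underside. To be left standing.
- plate_front (a point): Middle of the black handle bar (22 mm thick, 190 mm long, across the plate), which runs 25 mm ahead of the plate's front edge; when shut at x = 110, y = 0, z = 114 mm in the grill's frame. Moves with the plate. A stiff hinge holds the plate where it is left; pushing its front down takes about 4 to 9 N.
Mind the look-alikes: they are no part of the job. What is shaped like the mill but purple, turquoise or yellow is not meant.

How it is judged:
On the way, in this order (a step that is already met when the one before it is completed fails the run):
1. the top plate is shut (angle between plate_top's own z axis and vertical below 0.02 rad), for 0.2 s.
2. the heat rocker is on high, the plate still shut (value of joint heat above 0.27 rad and angle between plate_top's own z axis and vertical below 0.03 rad), for 0.2 s.
3. the mains rocker is on, heat on high, plate shut (all of step 2 and value of joint mains above 0.27 rad), for 0.2 s.
At the end, for the whole second after the job is handed in: The top plate is shut (level within 0.03 rad), the heat rocker is on high and the mains rocker is on (each within 0.05 rad of its stop), the timer key is up, and the tin, mill, shaker, ramekin, spatula and jar are within 20 mm of where they were, the upright ones still upright (all of step 3 and value of joint timer below 0.001 m and distance of each of tin, mill, shaker, ramekin, spatula, jar from where it was at the start of the episode below 0.02 m and angle between each of tin, mill, shaker, jar's own z axis and vertical below 0.2 rad); the robot touches nothing.
It fails at once if a rocker was switched before the plate was shut (angle between plate_top's own z axis and vertical above 0.06 rad and value of joint any of heat, mains above 0.2 rad).
It fails at once if the mains was switched on before the heat was set (value of joint mains above 0.2 rad and value of joint heat below 0.1 rad).
It fails at once if the timer key was pressed (value of joint timer above 0.0025 m).
It fails at once if the top plate was lifted further open (angle between plate_top's own z axis and vertical above 0.7 rad).
It fails at once if something standing around was knocked, shoved or lifted (distance of any of tin, mill, shaker, ramekin, spatula, jar from where it was at the start of the episode above 0.03 m).
It also fails if it takes over 54 s, if anything falls off the work surface, if the arm or the gripper's body presses on something with over 40 N, if the wrist force passes 120 N, or if a joint passes its speed limit or range.

ROBOT

A 6-joint arm with a two-finger parallel gripper is mounted at the origin on the work surface. World frame = base frame: x ahead of the robot, y to its left, z up, the work surface at z = 0. Lengths are in m, angles in rad, forces in N, time in s.
With the tool pointing down it reaches from about 0.4 to 0.825 m from the base axis. Payload 7 kg.
Tool frame: the origin (TCP) lies between the finger pads; the fingertips stand 17 mm ahead of it and the grasp point (between the pads) lies 2 mm behind it; z points along the fingers, y is the direction in which the jaws open and shut (so a half turn about z gives the same grasp; the last joint's range is limited). The gripper opens to 85 mm and grips with 20 to 120 N. Pads are 22 mm wide; open, the fingers measure 114 mm over their backs; the gripper's body (76 mm by 85 mm) begins 54 mm behind the grasp point. The pads swing forward as they close: fully open they stand 13 mm farther back than shut.
Start: joints at [1.569, 0.359, 0.012, 0, -1.224, -0.288], TCP at [0.193, 0.647, 0.248] pointing down, gripper open.
Joint ranges: [-3.07, 3.07], [-1.43, 2.12], [-1.02, 1.25], [-3.03, 1.67], [-3.05, -0], [-3.03, 3.03]. Speed limits (rad/s): [2.39, 2.39, 3.01, 3.14, 3.14, 3.14].

INTERFACE

Orientations are given as a rotation vector (axis times angle).
In Python, from cell import arm gives the robot as it stands. The module is installed in compiled form; this text tells all that it offers.
- The arm moves only by the tool play_rows, never from a script. Its argument "moves" is a list of rows, each an object of numbers: "fingers": the gripper's target within -1 to 1 (shut at 1, half-way at 0, fully open at -1); "x", "y", "z": the shift along the tool's x, y, z in cm; "yaw": the turn about the tool's z in degrees. In form: [{"fingers": .., "x": .., "y": .., "z": .., "yaw": ..}, ...]. A call has 1 to 12 rows; each row is the pose to reach, as a shift and turn from the pose commanded when the call began, along the tool's axes at that moment; what a row does not reach only later rows make up. A row lasts 1/12 s, in which the tool goes at most 41.7 mm and 7.16 degrees, less where a joint would pass 70% of its speed; a pose out of reach is approached as far as the arm can. A call with a gripper value outside its range is refused whole. The fingers move at their own pace and stop on an object; the grip force is fixed at half the most. Time passes only in rows, so rows that repeat a pose let the fingers close. It gives the time, the measured TCP pose, the force and the opening at its end, in the units of the state.
- arm.read_state(): the state, without advancing time (a new reading comes with each control period).
- arm.grab_frame(name): name is "scene" or "top" or "wrist"; returns a dict with "pixels" (480x640x3 uint8, red, green, blue), "fx", "fy", "cx", "cy" (pixels), "extrinsics" (4x4, takes a point from camera to world coordinates). Camera axes: x right, y up, looking along -z (the intrinsics and any distortion apply to the point x, -y, -z); pixel columns grow to the right and rows downward; lengths in m; the calibration is good to about 2 mm. A picture is of the moment at which its call begins. There is no depth.
- arm.sign_off(): hands the job in, once; it reports no verdict.
The state is a dict: "clock": time; "joints": joint angles; "joint_vel": joint speeds; "joint_efforts": joint torques, N m; "ee_pos": TCP position; "ee_rot": TCP orientation; "wrist_force": force on the tool from outside, world axes, zero at the start; "moment": the same for the moment, N m; "finger_gap": opening from 0.0 (shut) to 1.0 (fully open).
Only numpy, scipy, OpenCV 4.12 (cv2) and the standard library are available. Lean on these libraries where they do the work, as an engineer would, in place of code of your own. Each camera call takes 0.05 s, during which the arm holds its last target. There are 200 camera calls.

## Working session

There is one attempt and no reset: what is moved stays moved. The work goes in short steps, Python scripts to look and compute and a tool call to move; the robot and the scene stay as the last step left them, time stands still between calls to the robot, and variables do not carry over. Pictures are saved under pics/ and viewed, about 8 in all and at most 12, crops included, and the job is handed in when it is done.

Besides the shell and the picture viewer there is one more tool, called after "Request:" by a JSON object that holds its "method" and its "body", one argument or row to a line. play_rows: Moves the arm, as the interface text tells. Its arguments: {"type":"object","properties":{"moves":{"type":"array"}},"required":["moves"]}

```bash
mkdir -p pics; python3 - <<'E'
from cell import arm
import cv2,numpy as np
s=arm.read_state();print(s)
for n in("scene","top"):
    f=arm.grab_frame(n);cv2.imwrite(f"pics/{n}0.png",f["pixels"][:,:,::-1])
    print(n,f["fx"],f["fy"],f["cx"],f["cy"],f["extrinsics"].round(4).tolist(),f.keys())
E
```

```text
{'clock': 0.0, 'joints': array([ 1.56914034e+00,  3.59410545e-01,  1.11061654e-02, -3.62652620e-04,
       -1.22408733e+00, -2.88097754e-01]), 'joint_vel': array([-0.00058656,  0.00023435,  0.00103159, -0.00080956,  0.00050451,
        0.00012466]), 'joint_efforts': array([-2.93294443e-04, -5.83311224e+01,  2.93415856e+01,  6.93630159e+00,
       -6.07800175e-03,  8.61046573e-06]), 'ee_pos': array([0.19274924, 0.6464479 , 0.24736668]), 'ee_rot': array([ 3.10704168e+00, -4.53510459e-01, -1.72339703e-04]), 'wrist_force': array([ 0.55563485, -0.05160019,  0.08828775]), 'moment': array([-0.02339426,  0.02763931, -0.00553357]), 'finger_gap': 0.9995351398562808}
scene 621.4548269402723 621.4548269402723 325.5777872025558 243.00288355417644 [[0.7, -0.5492, 0.4564, 1.3368], [0.714, 0.5527, -0.4298, -0.693], [-0.0162, 0.6268, 0.779, 1.422], [0.0, 0.0, 0.0, 1.0]] dict_keys(['pixels', 'fx', 'fy', 'cx', 'cy', 'extrinsics'])
top 443.72402880380304 443.72402880380304 324.99213277398036 237.3936618865993 [[0.1463, 0.9684, -0.2019, 0.3802], [-0.9892, 0.1438, -0.0275, 0.0302], [0.0024, 0.2037, 0.979, 0.9985], [0.0, 0.0, 0.0, 1.0]] dict_keys(['pixels', 'fx', 'fy', 'cx', 'cy', 'extrinsics'])
```

View pics/scene0.png

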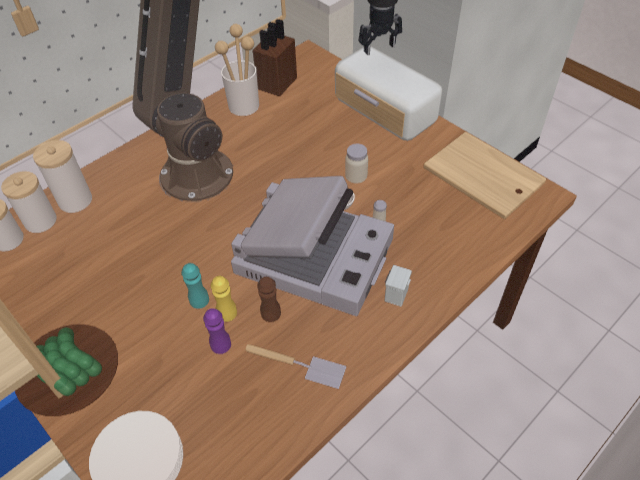

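View pics/top0.png

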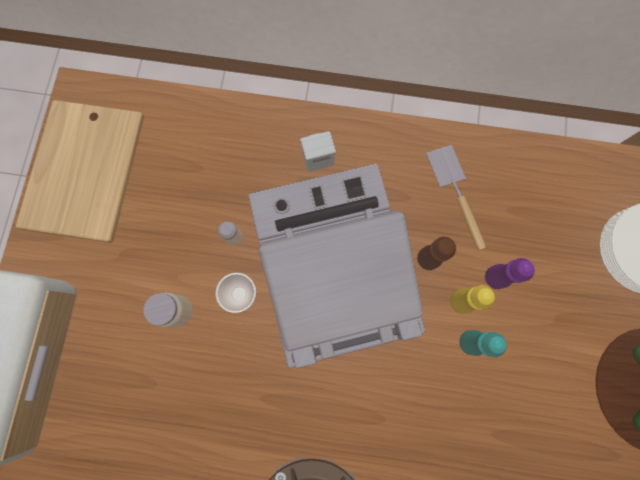

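Order on the deck: the timer is at +y (top view, about 281,205), heat is in the middle (318,196) and mains at -y (354,187). The plate is raised, the tin stands in front of the deck (318,150), and the shaker is at (230,232). I'll enlarge the deck next.

```bash
python3 - <<'E'
import cv2,numpy as np
a=cv2.imread("pics/top0.png")[130:250,240:400];b=cv2.imread("pics/scene0.png")[170:320,225:425]
a=cv2.resize(a,(800,600),interpolation=cv2.INTER_CUBIC);b=cv2.resize(b,(800,600),interpolation=cv2.INTER_CUBIC)
cv2.imwrite("pics/ca.png",a);cv2.imwrite("pics/cb.png",b)
E
```

```text
(no output)
```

View pics/ca.png

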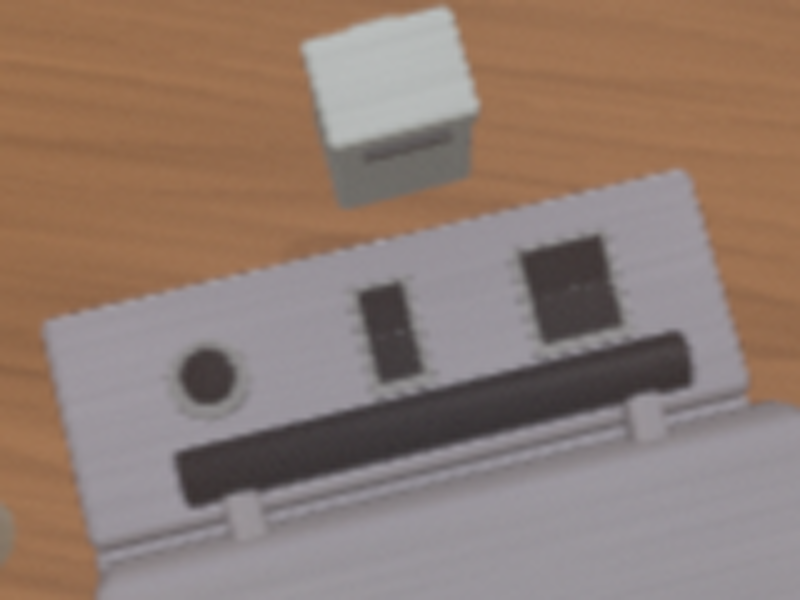

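View pics/cb.png

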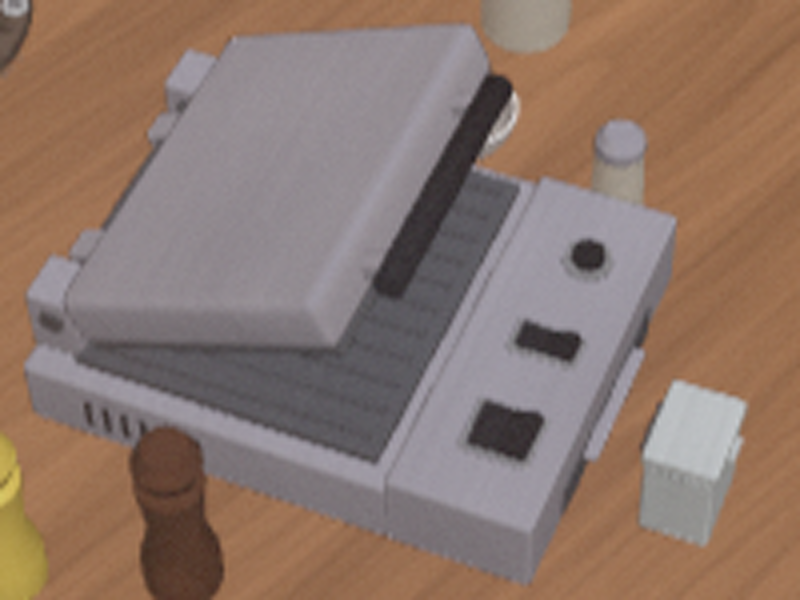

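```bash
cat >h.py <<'E'
import numpy as np
from scipy.optimize import least_squares
from scipy.spatial.transform import Rotation as R
T=dict(f=443.724,c=(324.992,237.394),E=np.array([[0.1463,0.9684,-0.2019,0.3802],[-0.9892,0.1438,-0.0275,0.0302],[0.0024,0.2037,0.979,0.9985]]))
S=dict(f=621.455,c=(325.578,243.003),E=np.array([[0.7,-0.5492,0.4564,1.3368],[0.714,0.5527,-0.4298,-0.693],[-0.0162,0.6268,0.779,1.422]]))
def proj(C,P):
    p=(np.asarray(P)-C["E"][:,3])@C["E"][:,:3]
    return np.stack([C["c"][0]+C["f"]*p[:,0]/-p[:,2],C["c"][1]-C["f"]*p[:,1]/-p[:,2]],1)
def back(C,uv,z):
    d=C["E"][:,:3]@np.array([(uv[0]-C["c"][0])/C["f"],-(uv[1]-C["c"][1])/C["f"],-1]);o=C["E"][:,3]
    return o+d*(z-o[2])/d[2]
def handle(t,y): return [-.15+.26*np.cos(t)-.004*np.sin(t),y,.11+.26*np.sin(t)+.004*np.cos(t)]
def w(p,P):
    return R.from_euler("z",p[2]).apply(P)+[p[0],p[1],0]
E
python3 - <<'E'
from h import *
P=[[.16,.08,.096],[.16,0,.091],[.16,-.08,.091],[.205,.145,.085],[.205,-.145,.085]]
t=(np.array([[208,376],[393,333],[572,288],[47,325],[688,172],[183,478],[690,358]])+.5)/5-.5+[240,130]
s=(np.array([[588,254],[548,340],[507,430],[676,222],[530,537],[500,85],[390,285]])+.5)/4-.5+[225,170]
def r(p):
    Q=w(p,np.array(P+[handle(p[3],.095),handle(p[3],-.095)]))
    return np.concatenate([proj(T,Q)-t,proj(S,Q)-s]).ravel()
q=least_squares(r,[.65,0,.2,.4],loss="soft_l1");print(q.x,np.degrees(q.x[2]));print(r(q.x).reshape(-1,2).round(1).tolist())
p=q.x
for n,a in dict(plate=[.025,0,.14],handle=handle(p[3],0),handle0=handle(0,0),heat=[.174,0,.095],mains=[.174,-.08,.095],timer=[.16,.08,.096]).items(): 
    v=w(p,np.array(a));print(n,v.round(4),np.hypot(*v[:2]).round(3))
for n,C,uv,z in[("tin top near",T,(240+390/5,130+75/5),.087),("mill",T,(443,248),.15),("shaker",T,(229,229),.084),("mill s",S,(267,285),.15),("jar",T,(161,309),.11)]: print(n,back(C,uv,z).round(3))
E
```

```text
[0.50601034 0.02108384 0.39446777 0.41489935] 22.601338515393806
[[0.4, -0.3], [0.2, 0.1], [0.7, 0.3], [-1.2, -1.2], [0.8, -1.7], [0.2, 0.6], [0.2, -0.1], [0.2, -1.1], [-0.1, -0.4], [-0.7, -0.6], [1.0, -2.3], [0.5, -1.5], [0.1, -0.3], [-0.5, 1.1]]
plate [0.5291 0.0307 0.14  ] 0.53
handle [0.5857 0.0543 0.2185] 0.588
handle0 [0.6076 0.0634 0.114 ] 0.611
heat [0.6666 0.088  0.095 ] 0.672
mains [0.6974 0.0141 0.095 ] 0.698
timer [0.623  0.1564 0.096 ] 0.642
tin top near [0.771 0.101 0.087]
mill [ 0.568 -0.176  0.15 ]
shaker [0.557 0.259 0.084]
mill s [ 0.584 -0.189  0.15 ]
jar [0.373 0.355 0.11 ]
```

```bash
cat >>h.py <<'E'
G=[0.50601,0.02108,0.39447,0.415]
def go(gx,gy,tipz):
    from cell import arm
    s=arm.read_state();A=R.from_rotvec(s["ee_rot"]);t=w(G,np.array([gx,gy,tipz+.017]))
    d=A.inv().apply(t-s["ee_pos"])*100;x=A.apply([1,0,0]);a=np.arctan2(x[1],x[0])
    print("xyz cm",d.round(2),"yaw",-np.degrees(G[2]-a).round(2),"F",s["wrist_force"].round(2),"t",s["clock"],"joints",s["joints"].round(2),"gap",round(s["finger_gap"],3))
E
python3 -c "
from h import *
go(.04,0,.285)"
```

```text
xyz cm [50.99 48.45 -5.38] yaw -39.21 F [ 0.36  0.62 -0.05] t 0.1 joints [ 1.57  0.36  0.01 -0.   -1.22 -0.29] gap 1.002
```

Request:
{"method": "play_rows", "body": {
  "moves": [
    {"fingers": 1, "x": 0, "y": 0, "z": -4, "yaw": 0},
    {"fingers": 1, "x": 0, "y": 0, "z": -5.4, "yaw": 0},
    {"fingers": 1, "x": 2, "y": 2, "z": -5.4, "yaw": -2},
    {"fingers": 1, "x": 4.5, "y": 4.3, "z": -5.4, "yaw": -4},
    {"fingers": 1, "x": 7, "y": 6.7, "z": -5.4, "yaw": -7},
    {"fingers": 1, "x": 9.5, "y": 9, "z": -5.4, "yaw": -10},
    {"fingers": 1, "x": 12, "y": 11.4, "z": -5.4, "yaw": -13},
    {"fingers": 1, "x": 14.5, "y": 13.8, "z": -5.4, "yaw": -16},
    {"fingers": 1, "x": 17, "y": 16.2, "z": -5.4, "yaw": -19},
    {"fingers": 1, "x": 19.5, "y": 18.5, "z": -5.4, "yaw": -22},
    {"fingers": 1, "x": 22, "y": 20.9, "z": -5.4, "yaw": -25},
    {"fingers": 1, "x": 24.5, "y": 23.3, "z": -5.4, "yaw": -28}
  ]
}}

```text
clock: 1.1
ee_pos: [0.3614, 0.3518, 0.3022]
ee_rot: [3.126, 0.316, -0.0]
wrist_force: [1.1, 0.0, -0.3]
finger_gap: -0.003
```

```bash
python3 -c "
from h import *
go(.04,0,.285)"
```

```text
xyz cm [1.146e+01 3.453e+01 2.000e-02] yaw -11.04 F [ 1.11  0.03 -0.27] t 1.1 joints [ 1.16  0.04 -0.27 -0.   -1.26  0.61] gap -0.003
```

Request:
{"method": "play_rows", "body": {
  "moves": [
    {"fingers": 1, "x": 1.1, "y": 3.4, "z": 0, "yaw": -2},
    {"fingers": 1, "x": 2.2, "y": 6.8, "z": 0, "yaw": -4},
    {"fingers": 1, "x": 3.4, "y": 10.2, "z": 0, "yaw": -6},
    {"fingers": 1, "x": 4.5, "y": 13.6, "z": 0, "yaw": -8},
    {"fingers": 1, "x": 5.7, "y": 17, "z": 0, "yaw": -10},
    {"fingers": 1, "x": 6.8, "y": 20.4, "z": 0, "yaw": -11},
    {"fingers": 1, "x": 8, "y": 23.8, "z": 0, "yaw": -11},
    {"fingers": 1, "x": 9.1, "y": 27.2, "z": 0, "yaw": -11},
    {"fingers": 1, "x": 10.2, "y": 30.6, "z": 0, "yaw": -11},
    {"fingers": 1, "x": 11.3, "y": 33.8, "z": 0, "yaw": -11},
    {"fingers": 1, "x": 11.4, "y": 34.3, "z": 0, "yaw": -11},
    {"fingers": 1, "x": 11.4, "y": 34.3, "z": 0, "yaw": -11}
  ]
}}

```text
clock: 2.1
ee_pos: [0.541, 0.0378, 0.3015]
ee_rot: [3.082, 0.605, -0.003]
wrist_force: [-0.3, 0.2, -0.9]
finger_gap: 0.002
```

```bash
python3 -c "
from h import *
go(.04,0,.14)"
```

```text
xyz cm [ 0.15  0.2  14.45] yaw -0.4 F [-0.31  0.18 -0.86] t 2.1 joints [ 0.43  0.11 -0.2  -0.   -1.27  1.53] gap 0.002
```

Request:
{"method": "play_rows", "body": {
  "moves": [
    {"fingers": 1, "x": 0.1, "y": 0.2, "z": 2, "yaw": 0},
    {"fingers": 1, "x": 0.1, "y": 0.2, "z": 4, "yaw": 0},
    {"fingers": 1, "x": 0.1, "y": 0.2, "z": 5, "yaw": 0},
    {"fingers": 1, "x": 0.1, "y": 0.2, "z": 6, "yaw": 0},
    {"fingers": 1, "x": 0.1, "y": 0.2, "z": 7, "yaw": 0},
    {"fingers": 1, "x": 0.1, "y": 0.2, "z": 8, "yaw": 0},
    {"fingers": 1, "x": 0.1, "y": 0.2, "z": 9, "yaw": 0},
    {"fingers": 1, "x": 0.1, "y": 0.2, "z": 9, "yaw": 0}
  ]
}}

```text
clock: 2.77
ee_pos: [0.5431, 0.0394, 0.2125]
ee_rot: [3.081, 0.612, 0.003]
wrist_force: [-0.1, 0.1, -0.4]
finger_gap: -0.002
```

```bash
python3 - <<'E'
from h import *
go(.04,0,.14)
from cell import arm
import cv2
f=arm.grab_frame("scene");cv2.imwrite("pics/s1.png",cv2.resize(f["pixels"][140:320,205:445,::-1],(800,600)))
E
```

```text
xyz cm [-0.14  0.26  5.55] yaw -0.12 F [-0.14  0.07 -0.41] t 2.7667 joints [ 0.43  0.17 -0.33  0.   -1.07  1.53] gap -0.002
```

View pics/s1.png

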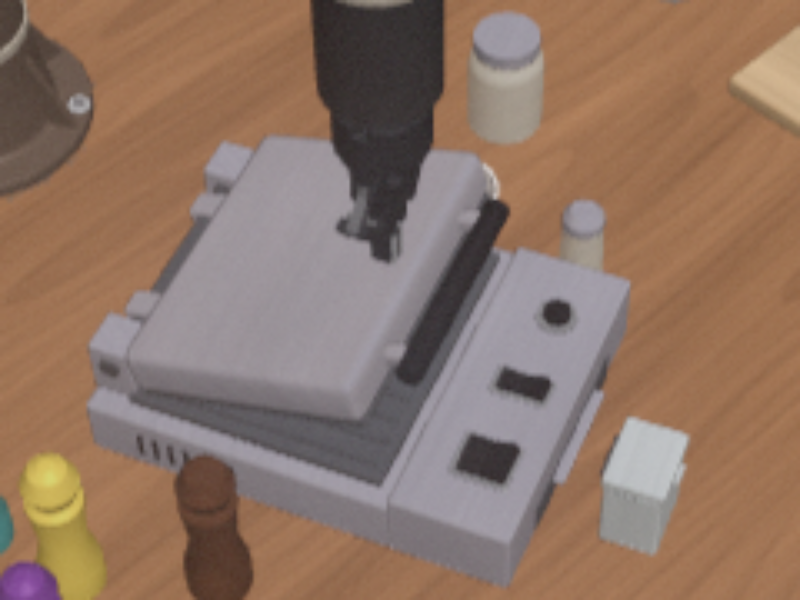

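The tip is on the plate's mid-width (about 385,250) and the plate has come partly down, so I'll keep pushing.

Request:
{"method": "play_rows", "body": {
  "moves": [
    {"fingers": 1, "x": -0.1, "y": 0.2, "z": 1, "yaw": 0},
    {"fingers": 1, "x": -0.1, "y": 0.2, "z": 2, "yaw": 0},
    {"fingers": 1, "x": -0.1, "y": 0.2, "z": 3, "yaw": 0},
    {"fingers": 1, "x": -0.1, "y": 0.2, "z": 4, "yaw": 0},
    {"fingers": 1, "x": -0.1, "y": 0.2, "z": 4.7, "yaw": 0},
    {"fingers": 1, "x": -0.1, "y": 0.2, "z": 5.2, "yaw": 0},
    {"fingers": 1, "x": -0.1, "y": 0.2, "z": 5.5, "yaw": 0},
    {"fingers": 1, "x": -0.1, "y": 0.2, "z": 5.5, "yaw": 0}
  ]
}}

```text
clock: 3.48
ee_pos: [0.544, 0.0371, 0.1586]
ee_rot: [-3.081, -0.612, -0.006]
wrist_force: [2.9, 0.5, 4.7]
finger_gap: -0.001
```

```bash
python3 -c "
from h import *
go(.04,0,.14)"
```

```text
xyz cm [-0.12  0.02  0.16] yaw -0.14 F [2.92 0.48 4.66] t 3.4833 joints [ 0.43  0.22 -0.4   0.   -0.94  1.53] gap -0.001
```

Request:
{"method": "play_rows", "body": {
  "moves": [
    {"fingers": 1, "x": 0, "y": 0, "z": 0.2, "yaw": 0},
    {"fingers": 1, "x": 0, "y": 0, "z": 0.4, "yaw": 0},
    {"fingers": 1, "x": 0, "y": 0, "z": 0.4, "yaw": 0},
    {"fingers": 1, "x": 0, "y": 0, "z": 0.4, "yaw": 0}
  ]
}}

```text
clock: 3.82
ee_pos: [0.5442, 0.0371, 0.157]
ee_rot: [-3.081, -0.613, -0.009]
wrist_force: [-3.6, 3.0, 21.5]
finger_gap: 0.004
```

Request:
{"method": "play_rows", "body": {
  "moves": [
    {"fingers": 1, "x": 0, "y": 0, "z": 0.2, "yaw": 0},
    {"fingers": 1, "x": 0, "y": 0, "z": 0.2, "yaw": 0},
    {"fingers": 1, "x": 0, "y": 0, "z": 0.2, "yaw": 0},
    {"fingers": 1, "x": 0, "y": 0, "z": 0.2, "yaw": 0}
  ]
}}

```text
clock: 4.15
ee_pos: [0.5443, 0.0371, 0.1569]
ee_rot: [3.081, 0.614, 0.011]
wrist_force: [-11.1, 4.8, 36.5]
finger_gap: 0.003
```

```bash
python3 -c "
from h import *
go(.177,0,.15)"
```

```text
xyz cm [ 1.356e+01 -1.000e-02 -9.200e-01] yaw -0.07 F [-11.14   4.77  36.48] t 4.15 joints [ 0.43  0.22 -0.41  0.   -0.94  1.53] gap 0.003
```

Request:
{"method": "play_rows", "body": {
  "moves": [
    {"fingers": 1, "x": 0, "y": 0, "z": -2, "yaw": 0},
    {"fingers": 1, "x": 0, "y": 0, "z": -4, "yaw": 0},
    {"fingers": 1, "x": 3, "y": 0, "z": -4, "yaw": 0},
    {"fingers": 1, "x": 6, "y": 0, "z": -4, "yaw": 0},
    {"fingers": 1, "x": 9, "y": 0, "z": -4, "yaw": 0},
    {"fingers": 1, "x": 12, "y": 0, "z": -4, "yaw": 0},
    {"fingers": 1, "x": 13.6, "y": 0, "z": -4, "yaw": 0},
    {"fingers": 1, "x": 13.6, "y": 0, "z": -2, "yaw": 0},
    {"fingers": 1, "x": 13.6, "y": 0, "z": 0, "yaw": 0},
    {"fingers": 1, "x": 13.6, "y": 0, "z": 2, "yaw": 0},
    {"fingers": 1, "x": 13.6, "y": 0, "z": 2, "yaw": 0},
    {"fingers": 1, "x": 13.6, "y": 0, "z": 2, "yaw": 0}
  ]
}}

```text
clock: 5.15
ee_pos: [0.6668, 0.0877, 0.1304]
ee_rot: [3.081, 0.61, -0.005]
wrist_force: [0.5, 0.2, 0.4]
finger_gap: -0.001
```

```bash
python3 - <<'E'
from h import *
go(.177,0,.091)
from cell import arm
import cv2
f=arm.grab_frame("scene");a=cv2.resize(f["pixels"][190:310,290:420,::-1],(650,600),interpolation=2);cv2.imwrite("pics/s2.png",a)
print("heat pivot px",((proj(S,w(G,np.array([[.16,0,.091],[.177,0,.12],[.11,.095,.114],[.11,-.095,.114]])))-[290,190])*5).round())
E
```

```text
xyz cm [ 0.3  -0.03  2.24] yaw -0.19 F [0.49 0.16 0.39] t 5.15 joints [ 0.42  0.44 -0.14 -0.   -0.99  1.54] gap -0.001
heat pivot px [[357. 321.]
 [389. 297.]
 [336. 144.]
 [204. 399.]]
```

View pics/s2.png

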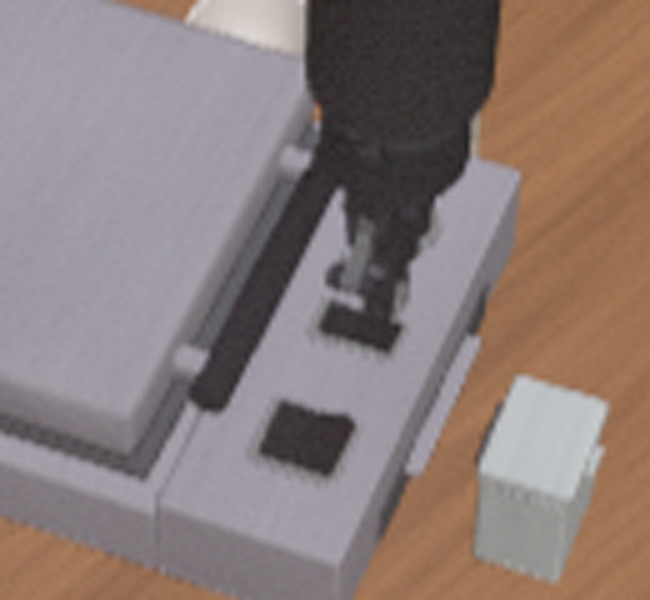

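The plate is shut, with its handle low along the deck's edge as the model predicts. The tip stands over the outer half of the heat rocker (about 380,310).

Request:
{"method": "play_rows", "body": {
  "moves": [
    {"fingers": 1, "x": 0.3, "y": 0, "z": 0, "yaw": 0},
    {"fingers": 1, "x": 0.3, "y": 0, "z": 0.6, "yaw": 0},
    {"fingers": 1, "x": 0.3, "y": 0, "z": 1.2, "yaw": 0},
    {"fingers": 1, "x": 0.3, "y": 0, "z": 1.6, "yaw": 0},
    {"fingers": 1, "x": 0.3, "y": 0, "z": 1.9, "yaw": 0},
    {"fingers": 1, "x": 0.3, "y": 0, "z": 2.2, "yaw": 0},
    {"fingers": 1, "x": 0.3, "y": 0, "z": 2.4, "yaw": 0},
    {"fingers": 1, "x": 0.3, "y": 0, "z": 2.4, "yaw": 0},
    {"fingers": 1, "x": 0.3, "y": 0, "z": 2.4, "yaw": 0}
  ]
}}

```text
clock: 5.95
ee_pos: [0.6706, 0.0891, 0.1079]
ee_rot: [3.082, 0.61, 0.0]
wrist_force: [-1.8, -0.1, 6.0]
finger_gap: -0.001
```

```bash
python3 -c "
from h import *
go(.177,0,.091)"
```

```text
xyz cm [-0.11 -0.05 -0.01] yaw -0.19 F [-1.78 -0.06  6.05] t 5.95 joints [ 0.42  0.47 -0.15  0.   -0.95  1.54] gap -0.001
```

Contact is at the expected height. I'll press slightly harder, then lift and move over the mains rocker.

Request:
{"method": "play_rows", "body": {
  "moves": [
    {"fingers": 1, "x": 0, "y": 0, "z": 0.3, "yaw": 0},
    {"fingers": 1, "x": 0, "y": 0, "z": 0.3, "yaw": 0},
    {"fingers": 1, "x": 0, "y": 0, "z": 0.3, "yaw": 0},
    {"fingers": 1, "x": 0, "y": 0, "z": 0.3, "yaw": 0}
  ]
}}

```text
clock: 6.28
ee_pos: [0.6708, 0.089, 0.1076]
ee_rot: [3.081, 0.611, 0.003]
wrist_force: [-9.0, 0.8, 21.6]
finger_gap: -0.003
```

```bash
python3 -c "
from h import *
go(.177,-.08,.091)"
```

```text
xyz cm [-0.1   7.94 -0.03] yaw -0.15 F [-8.99  0.81 21.58] t 6.2833 joints [ 0.42  0.47 -0.16  0.   -0.94  1.54] gap -0.003
```

Request:
{"method": "play_rows", "body": {
  "moves": [
    {"fingers": 1, "x": 0, "y": 0, "z": -2, "yaw": 0},
    {"fingers": 1, "x": 0, "y": 0, "z": -4, "yaw": 0},
    {"fingers": 1, "x": -0.1, "y": 2.5, "z": -4, "yaw": 0},
    {"fingers": 1, "x": -0.1, "y": 5, "z": -4, "yaw": 0},
    {"fingers": 1, "x": -0.1, "y": 7.9, "z": -4, "yaw": 0},
    {"fingers": 1, "x": -0.1, "y": 7.9, "z": -3.5, "yaw": 0},
    {"fingers": 1, "x": -0.1, "y": 7.9, "z": -3, "yaw": 0},
    {"fingers": 1, "x": -0.1, "y": 7.9, "z": -3, "yaw": 0},
    {"fingers": 1, "x": -0.1, "y": 7.9, "z": -3, "yaw": 0}
  ]
}}

```text
clock: 7.03
ee_pos: [0.6992, 0.0161, 0.1335]
ee_rot: [-3.082, -0.611, 0.003]
wrist_force: [0.7, -0.1, 0.5]
finger_gap: 0.0
```

```bash
python3 - <<'E'
from h import *
go(.177,-.08,.091)
from cell import arm
import cv2
f=arm.grab_frame("scene");a=cv2.resize(f["pixels"][190:310,290:420,::-1],(650,600),interpolation=2);cv2.imwrite("pics/s3.png",a)
E
```

```text
xyz cm [0.07 0.12 2.55] yaw -0.19 F [ 0.68 -0.11  0.53] t 7.0333 joints [ 0.3   0.48 -0.07 -0.   -1.02  1.66] gap 0.0
```

View pics/s3.png

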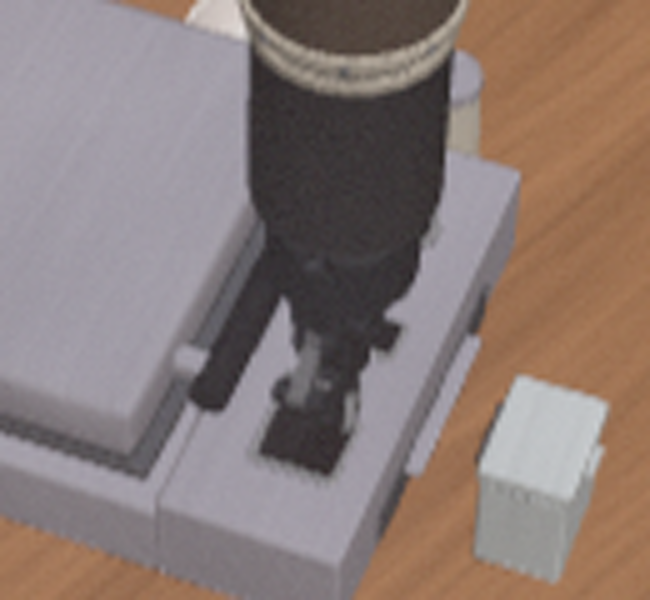

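The tip is over the mains rocker's outer half (about 335,415). The heat rocker is partly hidden, so I'll check it with the wrist camera before switching the mains.

```bash
python3 - <<'E'
from cell import arm
import cv2
f=arm.grab_frame("wrist");cv2.imwrite("pics/w1.png",f["pixels"][:,:,::-1])
E
```

```text
(no output)
```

View pics/w1.png

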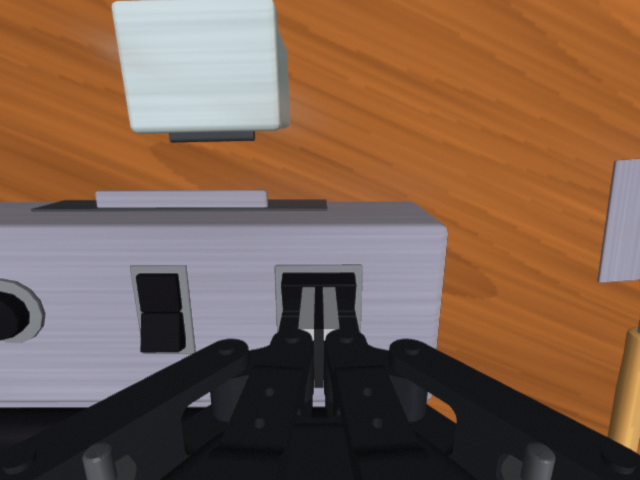

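The heat rocker (about 160,313) now has its inner half raised and its outer half down. The timer key is untouched, and the fingers are centred on the mains rocker (318,300).

Request:
{"method": "play_rows", "body": {
  "moves": [
    {"fingers": 1, "x": 0.1, "y": 0.1, "z": 0.5, "yaw": 0},
    {"fingers": 1, "x": 0.1, "y": 0.1, "z": 1.2, "yaw": 0},
    {"fingers": 1, "x": 0.1, "y": 0.1, "z": 1.7, "yaw": 0},
    {"fingers": 1, "x": 0.1, "y": 0.1, "z": 2.1, "yaw": 0},
    {"fingers": 1, "x": 0.1, "y": 0.1, "z": 2.4, "yaw": 0},
    {"fingers": 1, "x": 0.1, "y": 0.1, "z": 2.7, "yaw": 0},
    {"fingers": 1, "x": 0.1, "y": 0.1, "z": 2.9, "yaw": 0},
    {"fingers": 1, "x": 0.1, "y": 0.1, "z": 2.9, "yaw": 0},
    {"fingers": 1, "x": 0.1, "y": 0.1, "z": 2.9, "yaw": 0},
    {"fingers": 1, "x": 0.1, "y": 0.1, "z": 2.9, "yaw": 0}
  ]
}}

```text
clock: 7.97
ee_pos: [0.7012, 0.0151, 0.1078]
ee_rot: [3.081, 0.611, 0.002]
wrist_force: [-6.0, 1.9, 15.7]
finger_gap: -0.0
```

```bash
python3 -c "
from h import *
go(.177,-.08,.091)"
```

```text
xyz cm [-0.09 -0.05 -0.02] yaw -0.17 F [-6.01  1.91 15.73] t 7.9667 joints [ 0.3   0.51 -0.09  0.   -0.97  1.66] gap -0.0
```

Now I'll lift high and clear, drawing back towards the robot.

Request:
{"method": "play_rows", "body": {
  "moves": [
    {"fingers": 1, "x": 0, "y": 0, "z": -2, "yaw": 0},
    {"fingers": 1, "x": 0, "y": 0, "z": -5, "yaw": 0},
    {"fingers": 1, "x": 0, "y": 0, "z": -8, "yaw": 0},
    {"fingers": 1, "x": 0, "y": 0, "z": -11, "yaw": 0},
    {"fingers": 1, "x": -3, "y": 0, "z": -14, "yaw": 0},
    {"fingers": 1, "x": -7, "y": 0, "z": -15, "yaw": 0},
    {"fingers": 1, "x": -11, "y": 0, "z": -15, "yaw": 0},
    {"fingers": 1, "x": -14, "y": 0, "z": -15, "yaw": 0},
    {"fingers": 1, "x": -16, "y": 0, "z": -15, "yaw": 0},
    {"fingers": 1, "x": -16, "y": 0, "z": -15, "yaw": 0},
    {"fingers": 1, "x": -16, "y": 0, "z": -15, "yaw": 0}
  ]
}}

```text
clock: 8.88
ee_pos: [0.5525, -0.0463, 0.2561]
ee_rot: [-3.082, -0.609, -0.002]
wrist_force: [1.3, 0.2, 0.1]
finger_gap: -0.002
```

```bash
python3 - <<'E'
from h import *
go(.177,-.08,.091)
from cell import arm
import cv2
f=arm.grab_frame("scene");a=cv2.resize(f["pixels"][160:340,200:440,::-1],(800,600),interpolation=2);cv2.imwrite("pics/s4.png",a)
f=arm.grab_frame("wrist");cv2.imwrite("pics/w2.png",f["pixels"][:,:,::-1])
E
```

```text
xyz cm [15.98 -0.07 14.83] yaw -0.23 F [1.27 0.23 0.13] t 8.8833 joints [ 0.27  0.15 -0.25  0.   -1.17  1.69] gap -0.002
```

View pics/s4.png

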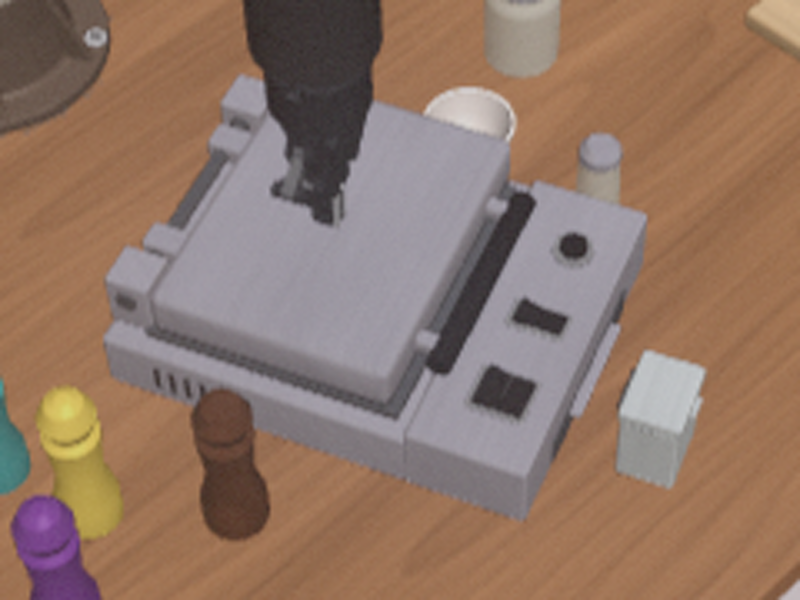

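View pics/w2.png

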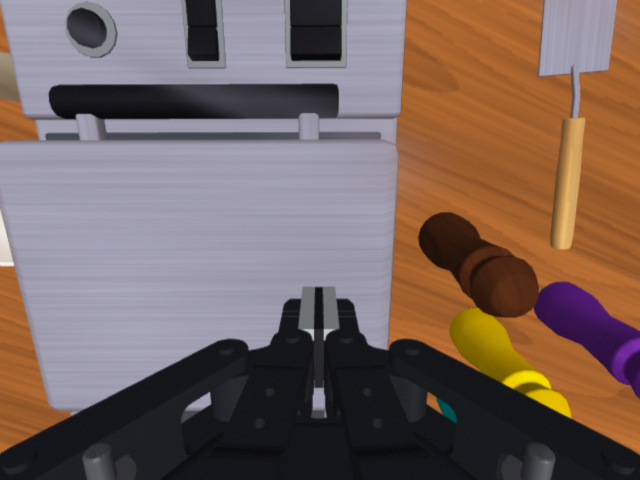

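The plate is level, and both rockers (about 540,318 and 503,392) have the inner end up and the outer end down. The things around the grill stand as before, and the hand is about 10 cm above the plate.

```bash
python3 -c "
from cell import arm
print(arm.sign_off())"
```

```text
the job is handed in; nothing more can be done
None
```

The grill is ready to preheat, and I handed the job in at about 9 s of the 54 s allowed; the hand-in gave no verdict. I pushed the top plate shut, then pressed the heat rocker to high, then the mains rocker on. The fingertips were closed throughout and gripped nothing.

- **Plate:** the fingertip stopped at z = 0.140 m, the shut height, with 36 N of force against the stop. The last pictures show the plate level.
- **Heat and mains rockers:** each was pressed to 91 mm above the table, the fully pressed height, with about 22 N on heat and 16 N on mains. The last pictures show both outer ends down. I also checked heat with the wrist camera before switching the mains.
- **Timer key and surroundings:** the hand did not go near the timer key. The tin, mill, shaker and spatula look undisturbed in the last pictures. I saw the ramekin and jar only partly there and measured no positions.
- **Hand:** it finished about 10 cm above the plate, with no sign of contact in the wrist force.

No check failed or disagreed. I judged the joint angles from heights, forces and pictures, as they can't be read directly.

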